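Open the sliding-lid gauge-pin box

TASK

Open the wooden pin box whose lid has the blue handle: lift the lid up over the lip at the front of the box, then slide it out of its grooves towards the front. Set the lid down, without dropping it, flat in the middle of the green mat with its handle up, and leave the red-handled lid shut on its box.

Things in the scene. Friction and masses are not known exactly. Their poses are not given: they have to be found in the camera images.
- box_blue: Wooden box fixed to the bench, 150 (x, front = -x) by 120 by 61 mm high; origin: centre of underside. Grooves along both long sides: ledge 30 mm above bench, overhanging rail from 56 to 61 mm, open slot 84 mm wide between the rails. Front lip 37 mm high (7 above the ledges). So the lid can rise 7 to 21 mm (aim 14) and, kept level, slides out to -x; clear of the rails after 140 mm. Back end closed.
- lid_blue: Loose plywood lid, 128 (x) by 102 (y) by 5 mm, 0.08 to 0.17 kg, lying on the ledges of the box, 3 mm play all round. Origin: centre of its underside; axes as the box's when shut. In its middle a blue upright bar handle, 16 thick (x) by 44 wide (y), 5 to 50 mm above the underside (top 80 mm above bench when shut). Grip it from above across the 16 mm, one finger in front, one behind.
- lid_red: The same lid but with a red handle, shut on another box identical to box_blue; to be left alone. Origin: centre of its underside.
- mat: Green rubber mat, 220 (its x) by 200 (its y) by 4 mm, fixed to the bench. Origin: centre of its underside; top 4 mm above the bench.
Things that resemble listed ones, but are neither listed nor needed, are in the scene too. What is shaped like the lid_blue but pink or yellow is not meant.

How it is judged:
By the outcome, as a careful person would: the job done as asked, in the order asked, and still so for the second after the job is handed in, with the robot touching nothing.
It also fails if it takes over 42 s, if anything falls off the work surface, if the arm or the gripper's body presses on something with over 40 N, if the wrist force passes 120 N, or if a joint passes its speed limit or range.

ROBOT

A 6-joint arm with a two-finger parallel gripper is mounted at the origin on the work surface. World frame = base frame: x ahead of the robot, y to its left, z up, the work surface at z = 0. Lengths are in m, angles in degrees, forces in N, time in s.
With the tool pointing down it reaches from about 0.25 to 0.725 m from the base axis. Payload 9.7 kg.
Tool frame: the origin (TCP) lies at the very end of the fingers, on their centre line; the grasp point (between the pads) lies 19 mm behind it (bot.grip_depth is the distance from the TCP to the grasp point, in m); z points along the fingers, y is the direction in which the jaws open and shut (so a half turn about z gives the same grasp; the last joint's range is limited). The gripper opens to 85 mm and grips with 20 to 120 N. Pads are 22 mm wide; open, the fingers measure 114 mm over their backs; the gripper's body (76 mm by 85 mm) begins 54 mm behind the grasp point. The pads swing forward as they close: fully open they stand 13 mm farther back than shut.
Start: joints at [-67.323, 4.979, 10.078, 95.1, 0, 90], TCP at [0.212, -0.507, 0.198] pointing down, gripper open.
Joint ranges: [-179.16, 179.16], [-48.56, 103.87], [-65.8, 70.77], [-126.05, 130.52], [-82.76, 87.17], [-180, 180]. Speed limits (degrees/s): [127.2, 127.2, 147.25, 180, 180, 180].

INTERFACE

Orientations are given as [roll, pitch, yaw] about the fixed x, y, z axes, in that order (R = Rz(yaw) Ry(pitch) Rx(roll)).
In Python, from workcell import bot, viewer gives the robot as it stands.
- The arm moves only by the tool arm_command, never from a script. Its argument "motion" is a list of rows, each a list of 3 entries, a list of its own where there are three numbers: the opening, from 0 (shut) to 1 (fully open), then the shift along the tool's x, y, z in units of 60 mm (1.0 is 60 mm), then the turn, a rotation vector about the tool's x, y, z in units of 6 degrees (1.0 is 6 degrees). A call has 1 to 12 rows; each row shifts and turns the commanded pose from where the row before left it, along the tool's axes as they then stand; what a row does not reach is not made up. A row lasts 1/8 s, in which the tool goes at most 62.5 mm and 10.7 degrees, less where a joint would pass 70% of its speed; a pose out of reach is approached as far as the arm can. A call is refused whole if a number of a shift passes 1 or a number of a turn 1, either way. A call with a gripper value outside its range is refused whole. The fingers move at their own pace and stop on an object; "newtons" is the grip in N (left out, the last holds). Time passes only in rows, so rows that do not move let the fingers close. It gives the time, the measured TCP pose, the force and the opening at its end, in the units of the state.
- bot.get_obs(): the state, without advancing time (a new reading comes with each control period).
- viewer.camera(name): name is "scene" or "top" or "wrist"; returns the picture (480x640x3 uint8, blue, green, red); there is no depth.
- viewer.calibration(name): a dict with "fx", "fy", "cx", "cy" (pixels), "k1" (the pictures are not rectified: a ray, as slopes to the right and down, at radius r is drawn at 1 + k1 r^2 times it, then the intrinsics apply), "T" (4x4, takes a point from camera to world coordinates). Camera axes: x right, y down, z forward; pixel columns grow to the right and rows downward; lengths in m; the calibration is good to about 2 mm. A picture is of the moment at which its call begins: read the wrist's pose just before it. calibration takes no time and is no camera call; for the wrist camera it gives the pose at the moment of the call.
- bot.job_done(): hands the job in, once; it reports no verdict.
The state is a dict: "time": time; "q": joint angles; "qd": joint speeds; "joint_efforts": joint torques, N m; "ee_pos": TCP position; "tcp_rot": TCP orientation; "wrist_force": force on the tool from outside, world axes, zero at the start; "torque": the same for the moment, N m; "opening": finger opening in m.
Only numpy, scipy, OpenCV 4.12 (cv2) and the standard library are available. Lean on these libraries where they do the work, as an engineer would, in place of code of your own. Each camera call takes 0.05 s, during which the arm holds its last target.

## Working session

There is one attempt and no reset: what is moved stays moved. The work goes in short steps, Python scripts to look and compute and a tool call to move; the robot and the scene stay as the last step left them, time stands still between calls to the robot, and variables do not carry over. Pictures are saved under pics/ and viewed, and the job is handed in when it is done.

Besides the shell and the picture viewer there is one more tool, called after "Emit:" as name([rows], argument=value, ...), one row to a line, values as JSON. arm_command: Moves the arm, as the interface text tells. Its arguments: {"type":"object","properties":{"motion":{"type":"array"},"newtons":{"type":"number"}},"required":["motion"]}

```bash
ls; mkdir -p pics; python3 - <<'E'
from workcell import bot, viewer
import cv2
print(bot.get_obs())
for n in ("scene","top","wrist"):
    c=viewer.calibration(n); print(n,c)
    cv2.imwrite(f"pics/a_{n}.png",viewer.camera(n))
E
```

```text
pics
{'time': 0.0, 'q': array([-6.73228150e+01,  5.00942652e+00,  1.00345274e+01,  9.51011483e+01,
       -1.98467727e-04,  9.00029392e+01]), 'qd': array([-0.02307438,  0.02474179, -0.04635491, -0.1021259 ,  0.07740713,
       -0.00971573]), 'joint_efforts': array([-2.16901281e-03, -5.20391786e+01,  4.64801645e+01,  1.63828785e-02,
        7.34438277e-05,  4.97293769e-06]), 'ee_pos': array([ 0.21193433, -0.50721542,  0.19689983]), 'tcp_rot': array([-1.79923953e+02,  2.02368623e-04,  2.26742461e+01]), 'wrist_force': array([-0.18091386, -0.00207183, -0.32030459]), 'torque': array([-0.01574876,  0.05477258, -0.02906022]), 'opening': 0.08567741027906958}
scene {'fx': 516.3717799932558, 'fy': 516.3717799932558, 'cx': 316.93720417872584, 'cy': 240.01781734038053, 'k1': 0.014006518149774957, 'T': array([[-0.85274118,  0.42889589, -0.29812881,  0.85520592],
       [ 0.52208513,  0.71747076, -0.4611538 ,  0.47633621],
       [ 0.01611173, -0.54889345, -0.83573704,  0.97421881],
       [ 0.        ,  0.        ,  0.        ,  1.        ]])}
top {'fx': 455.90875756302955, 'fy': 455.90875756302955, 'cx': 331.06220054555246, 'cy': 234.32828986007328, 'k1': -0.036052516018304115, 'T': array([[ 0.06390537, -0.97557993,  0.21014257,  0.31281993],
       [-0.9979379 , -0.06120436,  0.01933853, -0.02778212],
       [-0.00600464, -0.21094507, -0.97747947,  0.94750577],
       [ 0.        ,  0.        ,  0.        ,  1.        ]])}
wrist {'fx': 388.88461011764207, 'fy': 388.88461011764207, 'cx': 314.9038228289212, 'cy': 240.70688551312534, 'k1': -0.05373539624404451, 'T': array([[ 0.38499143, -0.87851903, -0.28281781,  0.28460655],
       [-0.92291719, -0.36724407, -0.11556665, -0.47669805],
       [-0.00233566,  0.30550959, -0.95218613,  0.37304343],
       [ 0.        ,  0.        ,  0.        ,  1.        ]])}
```

View pics/a_top.png

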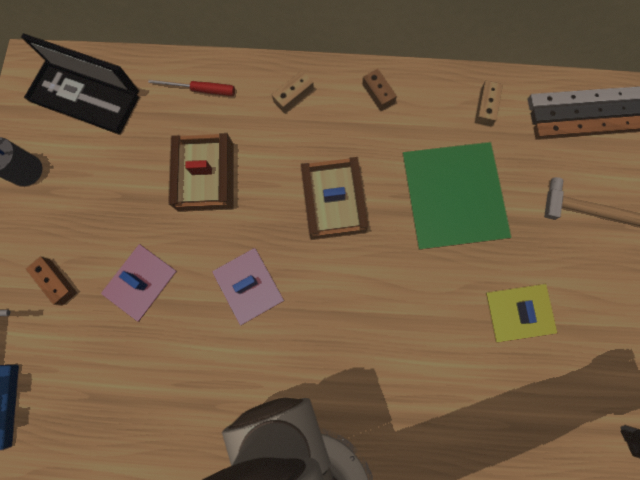

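View pics/a_scene.png

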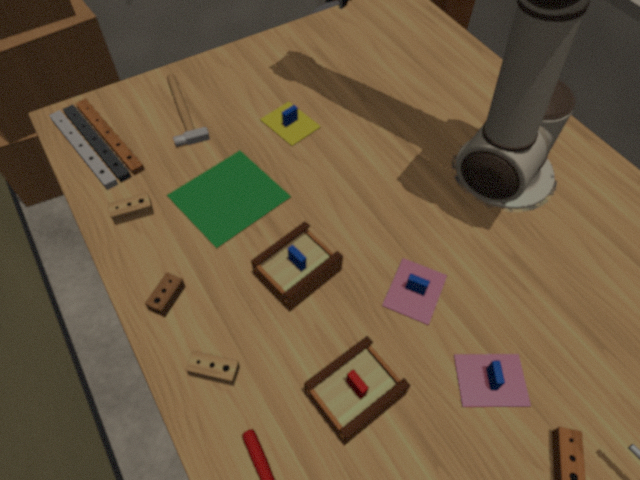

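The top view shows the wooden box with the blue-handled lid at (334,198), the red-handled one at (201,172) and the mat at (456,196). Blue handles also sit on pink lids at (139,284) and (248,287) and on a yellow lid at (521,313). I choose the one in the box at (334,198), and I'll check it and find its front end in crops.

```bash
python3 - <<'E'
import cv2
t=cv2.imread("pics/a_top.png");s=cv2.imread("pics/a_scene.png")
cv2.imwrite("pics/b_top.png",cv2.resize(t[140:250,285:385],None,fx=5.4,fy=5.4,interpolation=cv2.INTER_CUBIC))
cv2.imwrite("pics/b_scene.png",cv2.resize(s[215:315,240:355],None,fx=6,fy=6,interpolation=cv2.INTER_CUBIC))
cv2.imwrite("pics/b_mat.png",cv2.resize(t[135:255,395:520],None,fx=5,fy=5,interpolation=cv2.INTER_CUBIC))
E
```

```text
(no output)
```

View pics/b_top.png

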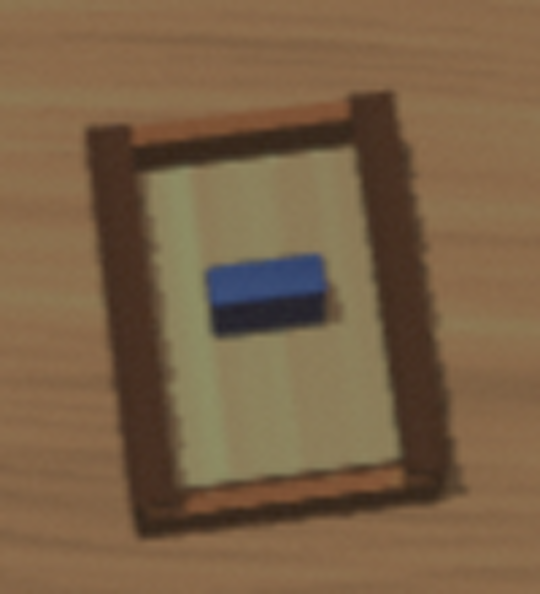

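View pics/b_scene.png

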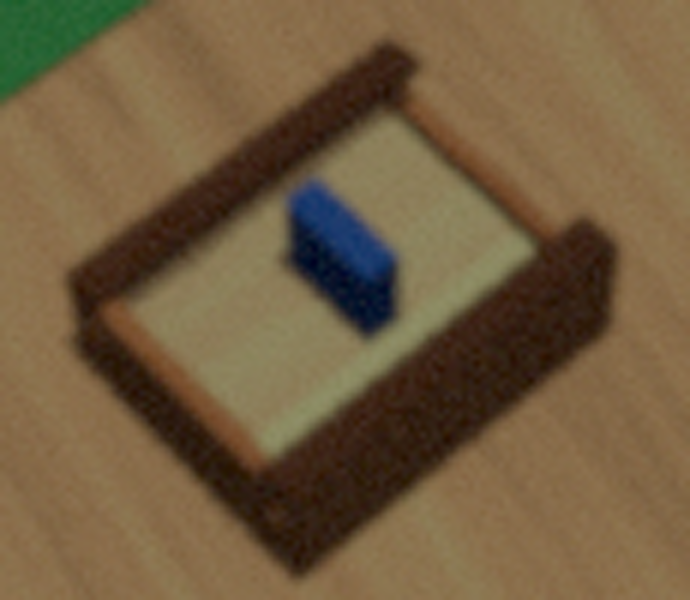

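View pics/b_mat.png

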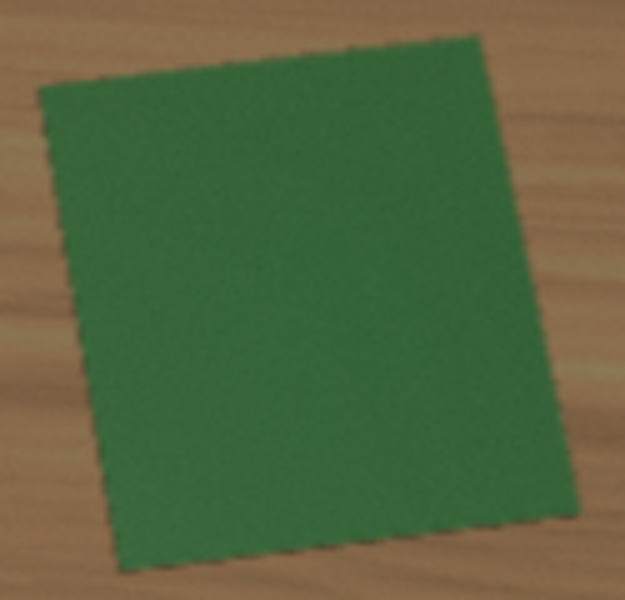

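The crops show the blue handle on a plywood lid inside the box, so the choice is confirmed. Next I fit poses and project the model, to tell which end is the low lip.

```bash
cat > h.py <<'E'
import numpy as np, cv2
def ray(c,uv):
    d=np.array([(uv[0]-c['cx'])/c['fx'],(uv[1]-c['cy'])/c['fy']]);s=d.copy()
    for _ in range(20): s=d/(1+c['k1']*(s@s))
    return c['T'][:3,:3]@np.r_[s,1]
def onz(c,uv,z):
    r=ray(c,uv);o=c['T'][:3,3];return o+r*(z-o[2])/r[2]
def proj(c,P):
    P=np.atleast_2d(P);q=(P-c['T'][:3,3])@c['T'][:3,:3];s=q[:,:2]/q[:,2:];s=s*(1+c['k1']*(s**2).sum(1,keepdims=True))
    return s*[c['fx'],c['fy']]+[c['cx'],c['cy']]
E
python3 - <<'E'
from h import *
from workcell import viewer
c=viewer.calibration("top")
f=lambda p,z:onz(c,np.array(p)/5.4+[285,140]-[0.4,0.4],z)
box=[f(p,.061) for p in [(88,130),(393,93),(445,482),(140,512)]]
for b in box: print('boxcorner',b.round(4))
B=np.mean(box,0);print('ctr',B,[np.linalg.norm(box[i]-box[(i+1)%4]).round(4) for i in range(4)])
h=[f(p,.08) for p in [(207,268),(324,254),(326,291),(211,307)]]
print('handle',np.array(h).round(4),np.mean(h,0))
m=[onz(c,np.array(p)/5+[395,135]-.4,.004) for p in [(40,87),(481,35),(580,516),(120,572)]]
print('mat',np.array(m).round(4),np.mean(m,0),[np.linalg.norm(m[i]-m[(i+1)%4]).round(4) for i in range(4)])
a=lambda p,q:np.degrees(np.arctan2((q-p)[1],(q-p)[0])).round(2)
print('box x axis (near->far)',a(box[3],box[0]),a(box[2],box[1]),'y',a(box[1],box[0])-90,a(box[2],box[3])-90)
print('handle y',a(h[1],h[0])-90,a(h[2],h[3])-90)
print('mat',a(m[3],m[0]),a(m[2],m[1]),a(m[1],m[0])-90,a(m[2],m[3])-90)
E
```

```text
boxcorner [0.6482 0.0613 0.061 ]
boxcorner [ 0.6704 -0.0541  0.061 ]
boxcorner [ 0.519  -0.0811  0.061 ]
boxcorner [0.5007 0.0305 0.061 ]
ctr [ 0.58455896 -0.01081312  0.061     ] [np.float64(0.1175), np.float64(0.1537), np.float64(0.1131), np.float64(0.1507)]
handle [[ 0.5899  0.0114  0.08  ]
 [ 0.598  -0.0313  0.08  ]
 [ 0.5838 -0.0329  0.08  ]
 [ 0.5751  0.0089  0.08  ]] [ 0.58671042 -0.0109737   0.08      ]
mat [[ 0.7109 -0.1547  0.004 ]
 [ 0.7484 -0.3501  0.004 ]
 [ 0.532  -0.3896  0.004 ]
 [ 0.4957 -0.1949  0.004 ]] [ 0.62174024 -0.27231437  0.004     ] [np.float64(0.1989), np.float64(0.22), np.float64(0.1981), np.float64(0.2189)]
box x axis (near->far) 11.79 10.12 y 10.870000000000005 9.340000000000003
handle y 10.700000000000003 11.819999999999993
mat 10.57 10.34 10.849999999999994 10.560000000000002
```

View pics/a_wrist.png

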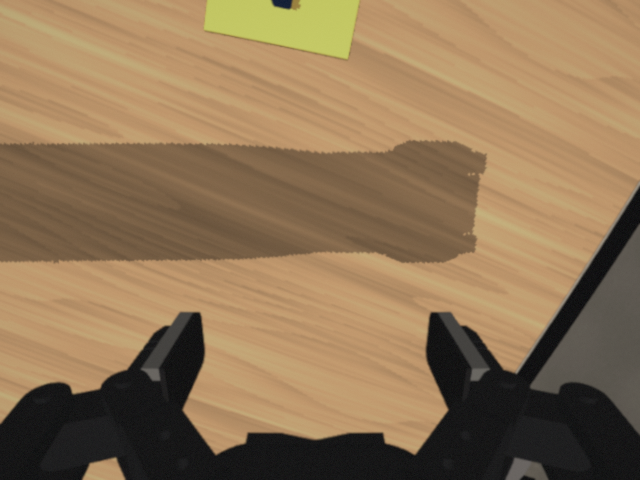

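The wrist picture shows only bench and the yellow lid. Now I overlay both front hypotheses.

```bash
python3 - <<'E'
from h import *
from workcell import viewer
for n,(x0,x1,y0,y1) in {"top":(285,385,140,250),"scene":(240,355,215,315)}.items():
    im=cv2.imread(f"pics/a_{n}.png");c=viewer.calibration(n);out=[]
    for yaw in (10.6,190.6):
        t=np.radians(yaw);R=np.array([[np.cos(t),-np.sin(t)],[np.sin(t),np.cos(t)]])
        k=4;cr=cv2.resize(im[y0:y1,x0:x1],None,fx=k,fy=k,interpolation=cv2.INTER_CUBIC)
        def line(a,b,col):
            P=[np.r_[R@p[:2]+[.5845,-.0108],p[2]] for p in (np.array(a),np.array(b))]
            u=((proj(c,P)-[x0,y0]+.5)*k).round().astype(int);cv2.line(cr,tuple(map(int,u[0])),tuple(map(int,u[1])),col,1,cv2.LINE_AA)
        for s in(1,-1):
            line((-.075,.06*s,.061),(.075,.06*s,.061),(255,255,0));line((-.075,.042*s,.061),(.075,.042*s,.061),(255,255,0))
        line((-.075,-.042,.037),(-.075,.042,.037),(255,0,255)) # lip
        line((.075,-.042,.061),(.075,.042,.061),(0,255,255)) # back
        out.append(cr)
    cv2.imwrite(f"pics/c_{n}.png",np.hstack(out)[:, :920][:,:]) if 1 else 0
    cv2.imwrite(f"pics/c_{n}.png",cv2.resize(np.hstack(out),(800,int(800*out[0].shape[0]/(2*out[0].shape[1])))))
E
```

```text
(no output)
```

View pics/c_top.png

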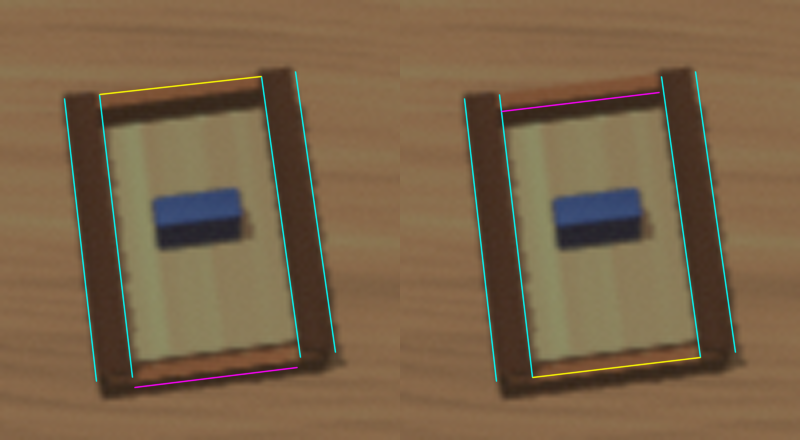

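View pics/c_scene.png

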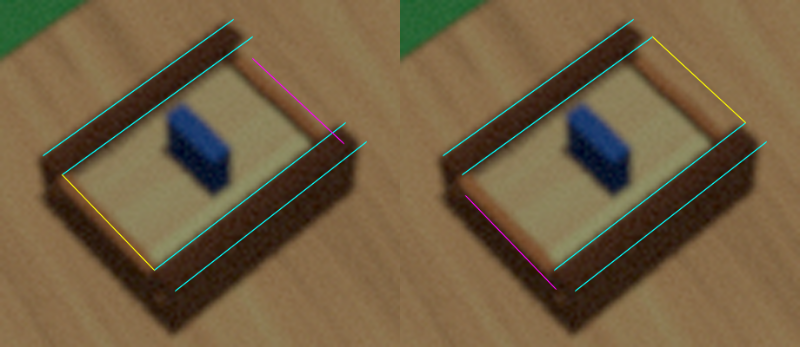

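Both overlays put the low lip at the end nearer the robot: the far wall reaches 61 mm, while the near one is low. So the lid slides out towards the robot. Next I plan the hover over the handle, with the gripper yaw at 100.6.

```bash
cat >> h.py <<'E'
from scipy.spatial.transform import Rotation as Ro
def tool(obs): return Ro.from_euler('xyz',obs['tcp_rot'],degrees=True).as_matrix()
def rows(obs,target,yaw,n):
    R=tool(obs);d=np.array(target)-obs['ee_pos'];Rt=Ro.from_euler('xyz',[180,0,yaw],degrees=True).as_matrix()
    rv=Ro.from_matrix(R.T@Rt).as_rotvec();out=[]
    for i in range(n):
        out.append(((R.T@d/n/.06).round(3).tolist(),(np.degrees(rv)/n/6).round(3).tolist()))
        R=R@Ro.from_rotvec(rv/n).as_matrix()
    return out
E
python3 - <<'E'
from h import *
from workcell import bot
for r in rows(bot.get_obs(),[.587,-.011,.197],100.6,13): print(r)
E
```

```text
([0.689, -0.402, 0.0], [-0.001, -0.001, -0.999])
([0.727, -0.328, 0.0], [-0.001, -0.001, -0.999])
([0.757, -0.25, 0.0], [-0.001, -0.001, -0.999])
([0.779, -0.169, 0.0], [-0.001, -0.001, -0.999])
([0.793, -0.087, 0.0], [-0.001, -0.001, -0.999])
([0.797, -0.004, 0.0], [-0.001, -0.001, -0.999])
([0.794, 0.079, 0.0], [-0.001, -0.001, -0.999])
([0.781, 0.162, 0.0], [-0.001, -0.001, -0.999])
([0.76, 0.243, 0.0], [-0.001, -0.001, -0.999])
([0.73, 0.321, 0.0], [-0.001, -0.001, -0.999])
([0.693, 0.395, 0.0], [-0.001, -0.001, -0.999])
([0.648, 0.465, 0.0], [-0.001, -0.001, -0.999])
([0.596, 0.53, 0.0], [-0.001, -0.001, -0.999])
```

Emit:
arm_command([
  [1,[0.69,-0.4,0],[0,0,-1]],
  [1,[0.73,-0.33,0],[0,0,-1]],
  [1,[0.76,-0.25,0],[0,0,-1]],
  [1,[0.78,-0.17,0],[0,0,-1]],
  [1,[0.79,-0.09,0],[0,0,-1]],
  [1,[0.8,0,0],[0,0,-1]],
  [1,[0.79,0.08,0],[0,0,-1]],
  [1,[0.78,0.16,0],[0,0,-1]],
  [1,[0.76,0.24,0],[0,0,-1]],
  [0.8,[0.73,0.32,0],[0,0,-1]],
  [0.6,[0.69,0.4,0],[0,0,-1]],
  [0.5,[0.65,0.46,0],[0,0,-1]],
])

```text
time: 1.65
ee_pos: [0.5586, -0.0477, 0.1974]
tcp_rot: [-180.0, 0.0, 94.9]
wrist_force: [0.2, -0.8, -0.9]
opening: 0.0429
```

Emit:
arm_command([
  [0.5,[0.6,0.53,0],[0,0,-1]],
  [0.5,[0,0,0],[0,0,0]],
  [0.5,[0,0,0],[0,0,0]],
])

```text
time: 2.02
ee_pos: [0.5864, -0.0107, 0.1972]
tcp_rot: [-179.9, 0.0, 100.7]
wrist_force: [-0.7, 0.2, -0.6]
opening: 0.0427
```

```bash
python3 - <<'E'
from h import *
from workcell import bot,viewer
o=bot.get_obs();print({k:o[k] for k in('time','ee_pos','tcp_rot','opening','q')})
c=viewer.calibration("wrist");im=viewer.camera("wrist");cv2.imwrite("pics/d_wrist.png",im);np.save("cd.npy",c,allow_pickle=True)
E
```

```text
{'time': 2.025, 'ee_pos': array([ 0.58636571, -0.01068011,  0.19718462]), 'tcp_rot': array([-1.79941579e+02,  1.21642820e-03,  1.00664448e+02]), 'opening': 0.04270186277290938, 'q': array([-1.03638847e+00,  1.01653387e+01,  1.57793230e+01,  9.56709447e+01,
       -1.30390350e-02,  7.82991705e+01])}
```

View pics/d_wrist.png

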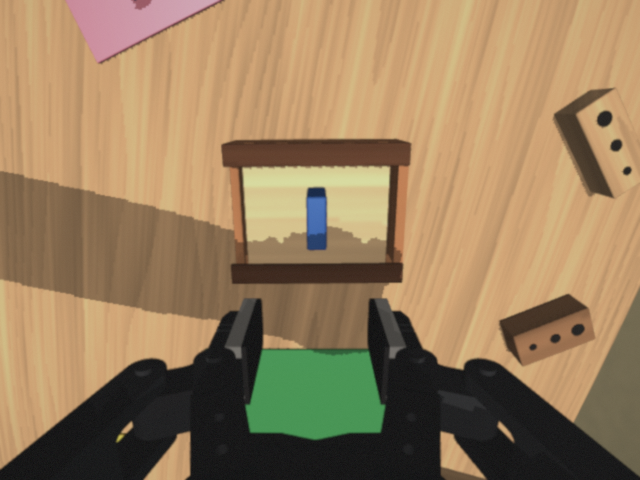

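The wrist view shows the handle at cols 306-327, rows 188-249, centred between the fingers (col 316). The low lip is at the left, robot side, and the tall wall at the right. I enlarge it to measure.

```bash
python3 - <<'E'
import cv2
im=cv2.imread("pics/d_wrist.png");cv2.imwrite("pics/e.png",cv2.resize(im[130:290,215:415],None,fx=3.7,fy=3.7,interpolation=cv2.INTER_CUBIC))
E
```

```text
(no output)
```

View pics/e.png

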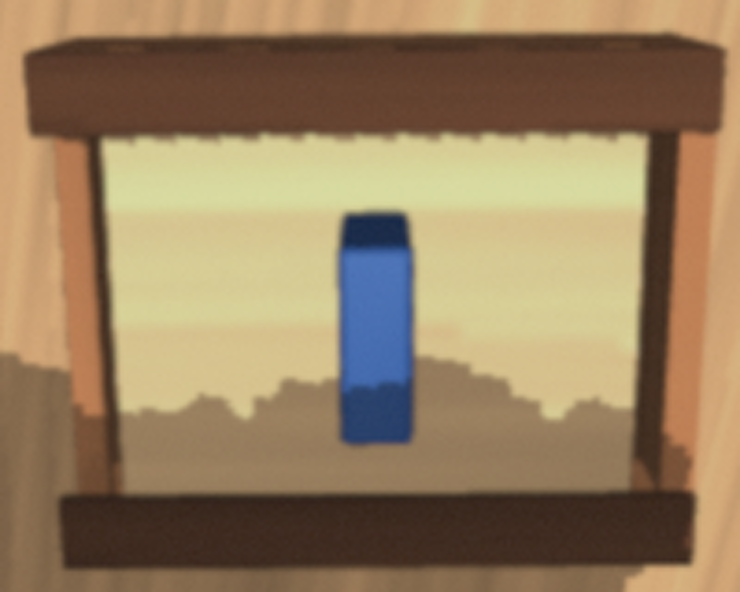

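```bash
python3 - <<'E'
from h import *
c=np.load("cd.npy",allow_pickle=True).item()
f=lambda p,z:onz(c,(np.array(p)+.5)/3.7+[215,130]-.5,z)
h=np.array([f(p,.08) for p in [(341,248),(411,248),(412,443),(340,443)]]);print(h.round(4),h.mean(0))
a=lambda p,q:np.degrees(np.arctan2((q-p)[1],(q-p)[0])).round(2)
b=np.array([f(p,.061) for p in [(25,55),(723,48),(692,562),(65,567)]]);print(b.round(4),b.mean(0),a(b[0],b[1]),a(b[3],b[2]),a(b[3],b[0])-90,a(b[2],b[1])-90)
print(a(h[3],h[0])-90,a(h[2],h[1])-90)
print([np.linalg.norm(b[i]-b[i-1]).round(4) for i in range(4)])
E
```

```text
[[ 0.5768  0.0082  0.08  ]
 [ 0.591   0.0109  0.08  ]
 [ 0.5994 -0.0309  0.08  ]
 [ 0.5841 -0.0337  0.08  ]] [ 0.58781648 -0.01136214  0.08      ]
[[ 0.5036  0.0331  0.061 ]
 [ 0.649   0.0619  0.061 ]
 [ 0.672  -0.0542  0.061 ]
 [ 0.5264 -0.0829  0.061 ]] [ 0.58773856 -0.01051317  0.061     ] 11.2 11.14 11.129999999999995 11.239999999999995
9.980000000000004 11.400000000000006
[np.float64(0.1182), np.float64(0.1482), np.float64(0.1184), np.float64(0.1484)]
```

Wrist and top measurements agree: handle at (0.588,-0.011), box yaw about 11. I descend to TCP z 0.046 and grip.

Emit:
arm_command([
  [0.5,[0,0.02,0.7],[0,0,-0.06]],
  [0.5,[0,0,0.7],[0,0,0]],
  [0.5,[0,0,0.6],[0,0,0]],
  [0.5,[0,0,0.35],[0,0,0]],
  [0.5,[0,0,0.17],[0,0,0]],
  [0.5,[0,0,0],[0,0,0]],
], newtons=40)

```text
time: 2.82
ee_pos: [0.5875, -0.011, 0.0465]
tcp_rot: [-180.0, -0.0, 101.0]
wrist_force: [0.6, -0.1, -0.5]
opening: 0.0429
```

Emit:
arm_command([
  [0,[0,0,0],[0,0,0]],
  [0,[0,0,0],[0,0,0]],
  [0,[0,0,0],[0,0,0]],
  [0,[0,0,0],[0,0,0]],
], newtons=40)

```text
time: 3.32
ee_pos: [0.5879, -0.0104, 0.0466]
tcp_rot: [180.0, 0.0, 101.0]
wrist_force: [0.2, 0.9, 0.5]
opening: 0.0004
```

The fingers closed to 0.4 mm, so they missed the handle. I look before doing anything else.

```bash
python3 - <<'E'
from h import *
from workcell import bot,viewer
w=viewer.camera("wrist");t=viewer.camera("top");s=viewer.camera("scene")
cv2.imwrite("pics/f_w.png",w)
cv2.imwrite("pics/f_ts.png",np.hstack([cv2.resize(t[120:270,260:410],(400,400)),cv2.resize(s[190:340,220:370],(400,400))]))
E
```

```text
(no output)
```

View pics/f_w.png

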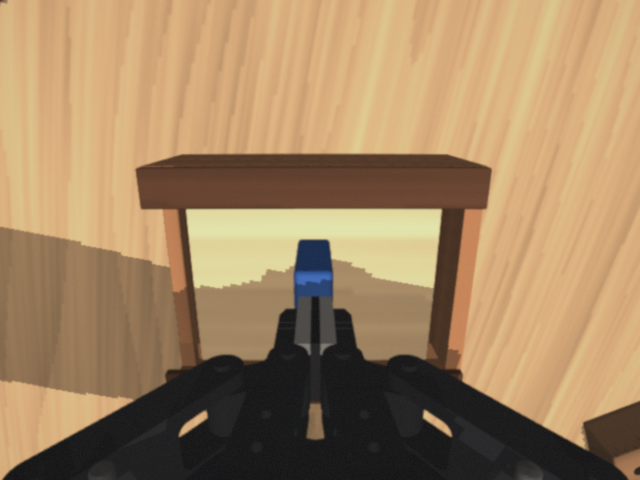

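View pics/f_ts.png

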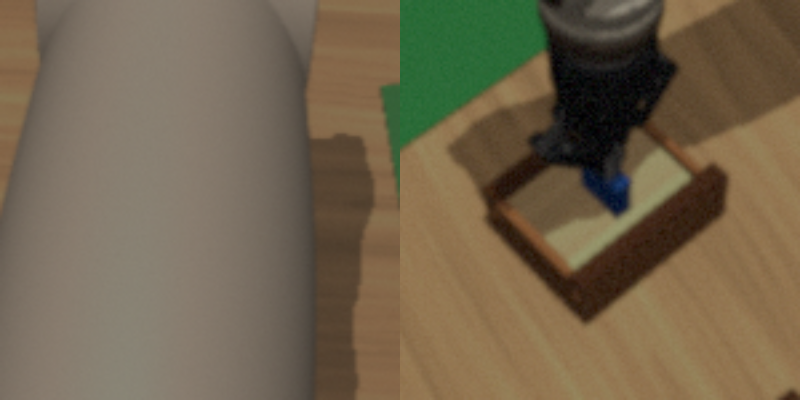

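```bash
python3 - <<'E'
from h import *
from workcell import bot,viewer
o=bot.get_obs();c=viewer.calibration("wrist");print(o['time'],o['ee_pos'],o['opening'],o['wrist_force'],o['tcp_rot'])
R=tool(o)
for d in [(0,0,0),(.011,0,0),(-.011,0,0),(.011,0,-.019),(.011,0,.02)]: print(d,proj(c,o['ee_pos']+R@np.array(d)).round(1))
t=np.radians(11);X=np.array([np.cos(t),np.sin(t),0]);Y=np.array([-np.sin(t),np.cos(t),0])
H=np.array([.5877,-.011,0])
for x,y,z in [(-.008,.022,.035),(.008,.022,.035),(-.008,.022,.08),(.008,.022,.08),(-.008,-.022,.08)]: print('h',x,y,z,proj(c,H+X*x+Y*y+[0,0,z]).round(1))
im=cv2.imread("pics/f_w.png");cv2.imwrite("pics/g.png",cv2.resize(im[220:400,220:420],None,fx=3.3,fy=3.3,interpolation=cv2.INTER_CUBIC))
E
```

```text
3.475 [ 0.58784536 -0.01032908  0.04639813] -0.00024712742438059716 [0.18084194 0.31284899 0.77474859] [ 1.79999234e+02 -1.13330607e-03  1.01042304e+02]
(0, 0, 0) [[314.2 284.1]]
(0.011, 0, 0) [[314.2 263.2]]
(-0.011, 0, 0) [[314.2 304.2]]
(0.011, 0, -0.019) [[314.1 278.9]]
(0.011, 0, 0.02) [[314.2 249.8]]
h -0.008 0.022 0.035 [[297.8 235.9]]
h 0.008 0.022 0.035 [[329.6 235.9]]
h -0.008 0.022 0.08 [[293.1 269.3]]
h 0.008 0.022 0.08 [[333.7 269.3]]
h -0.008 -0.022 0.08 [[294.9 364.1]]
```

View pics/g.png

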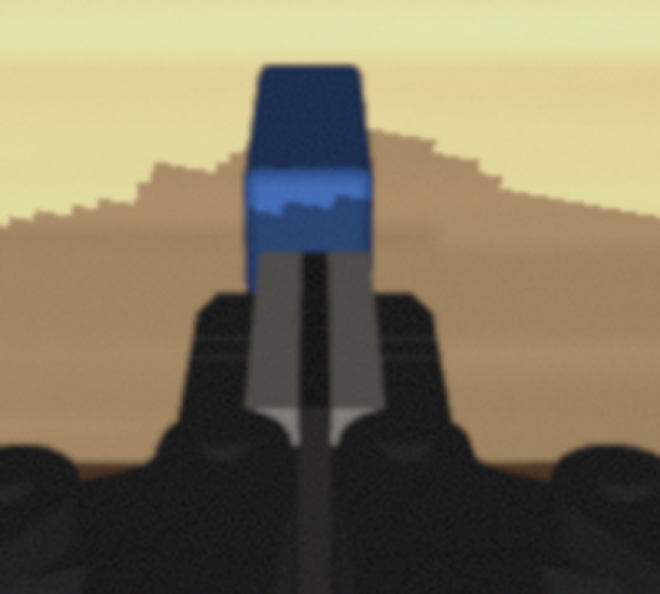

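```bash
python3 - <<'E'
from h import *
from workcell import bot,viewer
o=bot.get_obs();c=viewer.calibration("scene");s=viewer.camera("scene");R=tool(o)
k=6;x0,y0=270,205;cr=cv2.resize(s[y0:y0+95,x0:x0+100],None,fx=k,fy=k,interpolation=cv2.INTER_CUBIC)
for d,col in [((0,0,0),(0,0,255)),((0,0,-.019),(0,255,255)),((0,0,-.038),(255,0,255)),((0,0,-.073),(255,255,0))]:
    u=((proj(c,o['ee_pos']+R@np.array(d))[0]-[x0,y0]+.5)*k).astype(int);print(d,u);cv2.circle(cr,tuple(map(int,u)),4,col,1)
cv2.imwrite("pics/h.png",cr)
im=cv2.imread("pics/d_wrist.png");cv2.imwrite("pics/h2.png",cv2.resize(im[280:470,150:480],None,fx=2.4,fy=2.4,interpolation=cv2.INTER_CUBIC))
E
```

```text
(0, 0, 0) [166 343]
(0, 0, -0.019) [165 315]
(0, 0, -0.038) [165 285]
(0, 0, -0.073) [163 229]
```

View pics/h.png

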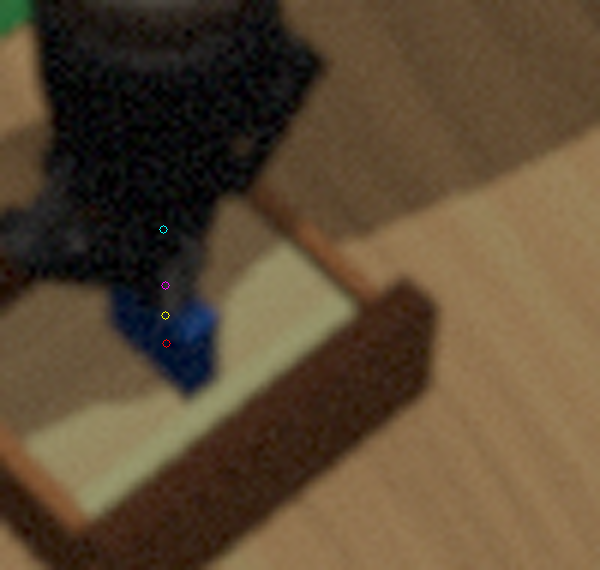

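View pics/h2.png

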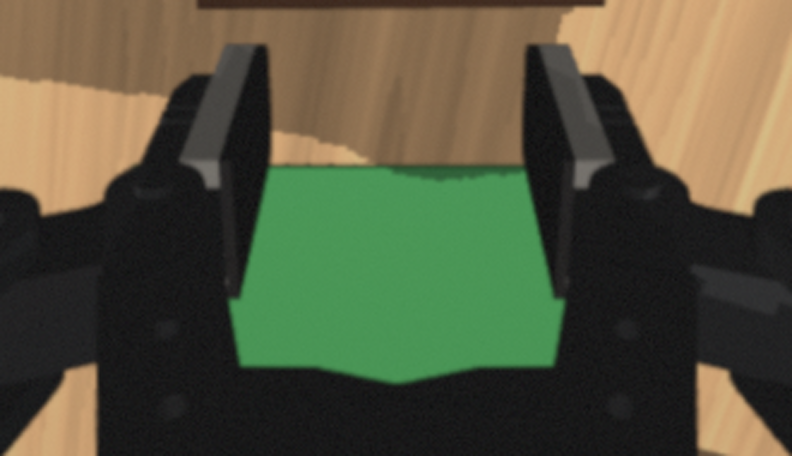

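```bash
python3 - <<'E'
from h import *
from workcell import bot,viewer
o=bot.get_obs();R=tool(o);w=viewer.calibration("wrist");s=viewer.calibration("scene")
for d in (.025,.03,.035,.04,.045):
    p=o['ee_pos']+R@np.array([.011,0,-d]);q=(p-w['T'][:3,3])@w['T'][:3,:3]
    print(d,'wrist',proj(w,p).round(1),'depth',q[2].round(4),'scene crop',((proj(s,p)-[270,205]+.5)*6).round(0))
E
```

```text
0.025 wrist [[314.1 284.5]] depth 0.1646 scene crop [[187. 326.]]
0.03 wrist [[314.1 289.5]] depth 0.1598 scene crop [[187. 319.]]
0.035 wrist [[314.1 294.9]] depth 0.155 scene crop [[187. 311.]]
0.04 wrist [[314.1 300.5]] depth 0.1503 scene crop [[187. 303.]]
0.045 wrist [[314.  306.5]] depth 0.1455 scene crop [[186. 295.]]
```

```bash
python3 - <<'E'
from h import *
from workcell import bot,viewer
o=bot.get_obs();R=tool(o);w=viewer.calibration("wrist");s=viewer.calibration("scene")
for d in (.073,.109):
  for x in (.038,.0425):
    for y in (0,.03,):
      p=o['ee_pos']+R@np.array([x,y,-d]);print(d,x,y,proj(w,p).round(0),'scene crop',((proj(s,p)-[270,205]+.5)*6).round(0))
E
```

```text
0.073 0.038 0 [[314. 267.]] scene crop [[241. 303.]]
0.073 0.038 0.03 [[419. 267.]] scene crop [[171. 356.]]
0.073 0.0425 0 [[314. 252.]] scene crop [[250. 311.]]
0.073 0.0425 0.03 [[420. 252.]] scene crop [[181. 365.]]
0.109 0.038 0 [[313. 334.]] scene crop [[241. 242.]]
0.109 0.038 0.03 [[464. 334.]] scene crop [[170. 297.]]
0.109 0.0425 0 [[313. 314.]] scene crop [[251. 251.]]
0.109 0.0425 0.03 [[467. 313.]] scene crop [[179. 306.]]
```

The finger ends are really about 36 mm short of the reported TCP. The wrist row (296), the depth from the 43 mm opening, and the scene view all agree on this. So the jaws shut just above the handle top at about z 0.082, and nothing was touched (force about 0). I correct by going 36 mm lower: open, descend, grip.

Emit:
arm_command([
  [0.5,[0,0,-0.1],[0,0,0]],
  [0.5,[0,0,0],[0,0,0]],
  [0.5,[0,0,0],[0,0,0]],
  [0.5,[0,0,0.25],[0,0,0]],
  [0.5,[0,0,0.25],[0,0,0]],
  [0.5,[0,0,0.19],[0,0,0]],
  [0.5,[0,0,0],[0,0,0]],
], newtons=40)

```text
time: 4.4
ee_pos: [0.5868, -0.0104, 0.0093]
tcp_rot: [-179.9, -0.0, 101.0]
wrist_force: [0.4, 0.4, 0.1]
opening: 0.0427
```

```bash
python3 - <<'E'
from h import *
from workcell import bot,viewer
o=bot.get_obs();print(o['time'],o['ee_pos'],o['opening'],o['wrist_force'])
cv2.imwrite("pics/i_w.png",viewer.camera("wrist"))
E
```

```text
4.4 [ 0.58684408 -0.01036727  0.00934828] 0.04272171778689643 [0.39311129 0.3895647  0.09308937]
```

View pics/i_w.png

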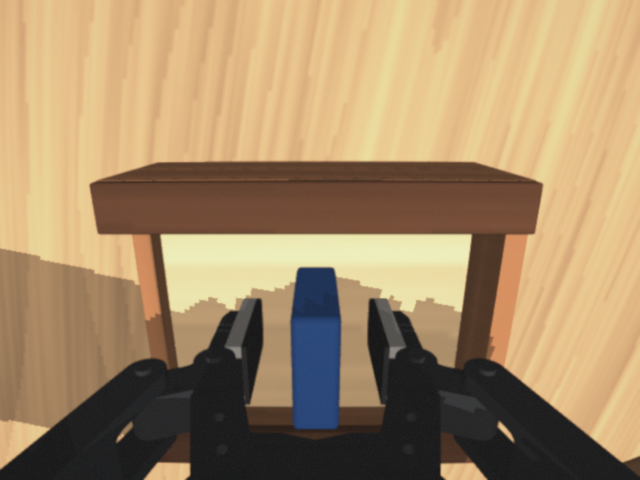

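The fingers (inner edges at cols 262 and 369) now straddle the handle (292-340). I close.

Emit:
arm_command([
  [0,[0,0,0],[0,0,0]],
  [0,[0,0,0],[0,0,0]],
  [0,[0,0,0],[0,0,0]],
  [0,[0,0,0],[0,0,0]],
], newtons=50)

```text
time: 4.95
ee_pos: [0.5883, -0.0104, 0.0117]
tcp_rot: [179.9, 0.0, 101.0]
wrist_force: [-0.1, 0.9, 4.1]
opening: 0.0151
```

Gripped (15 mm). I lift 14 mm.

Emit:
arm_command([
  [0,[0,0,-0.08],[0,0,0]],
  [0,[0,0,-0.1],[0,0,0]],
  [0,[0,0,-0.05],[0,0,0]],
  [0,[0,0,0],[0,0,0]],
  [0,[0,0,0],[0,0,0]],
])

```text
time: 5.58
ee_pos: [0.5877, -0.0104, 0.0246]
tcp_rot: [-180.0, -0.0, 101.0]
wrist_force: [0.2, -0.5, -0.5]
opening: 0.0155
```

```bash
python3 - <<'E'
from h import *
from workcell import bot,viewer
o=bot.get_obs();print(o['time'],o['ee_pos'],o['opening'],o['wrist_force'],o['torque'],o['tcp_rot'])
cv2.imwrite("pics/j_w.png",viewer.camera("wrist"));s=viewer.camera("scene")
cv2.imwrite("pics/j_s.png",cv2.resize(s[200:320,230:360],None,fx=5,fy=5,interpolation=cv2.INTER_CUBIC))
E
```

```text
5.575 [ 0.58770033 -0.01037946  0.02458927] 0.015537896154846544 [ 0.15690498 -0.54837784 -0.52959985] [-0.02743343 -0.02122358  0.02906484] [-1.79982383e+02 -3.49353473e-03  1.01038178e+02]
```

View pics/j_w.png

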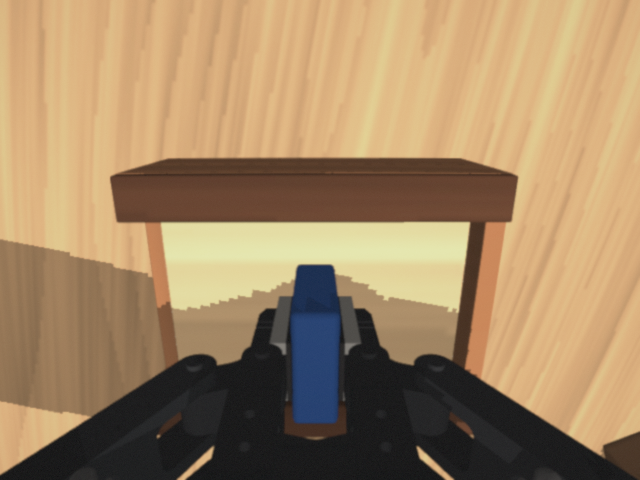

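View pics/j_s.png

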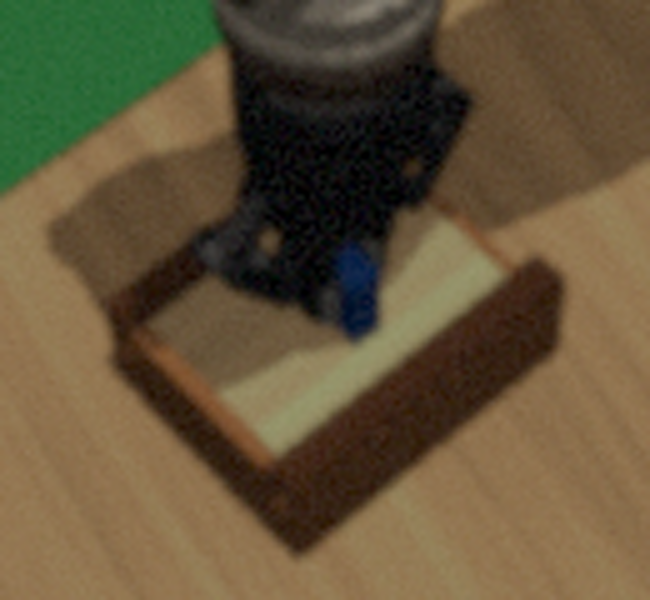

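The lid rose with the handle: the lip's inner strip is now covered and the force is about 0. I slide straight along tool -y in moderate steps.

Emit:
arm_command([
  [0,[0,-0.1,0],[0,0,0]],
  [0,[0,-0.15,0],[0,0,0]],
  [0,[0,-0.2,0],[0,0,0]],
  [0,[0,-0.2,0],[0,0,0]],
  [0,[0,-0.1,0],[0,0,0]],
  [0,[0,0,0],[0,0,0]],
])

```text
time: 6.42
ee_pos: [0.5434, -0.0191, 0.0251]
tcp_rot: [180.0, 0.0, 101.0]
wrist_force: [-0.8, -0.3, -0.9]
opening: 0.0157
```

```bash
python3 - <<'E'
from h import *
from workcell import bot,viewer
o=bot.get_obs();print(o['time'],o['ee_pos'],o['opening'],o['wrist_force'],o['torque'],o['tcp_rot'])
cv2.imwrite("pics/k_w.png",viewer.camera("wrist"))
E
```

```text
6.425 [ 0.54340768 -0.0191489   0.02505175] 0.015691995778478122 [-0.82831688 -0.27768153 -0.89669457] [-0.02529642 -0.04369576  0.02062683] [1.79970457e+02 4.63749797e-03 1.01020854e+02]
```

View pics/k_w.png

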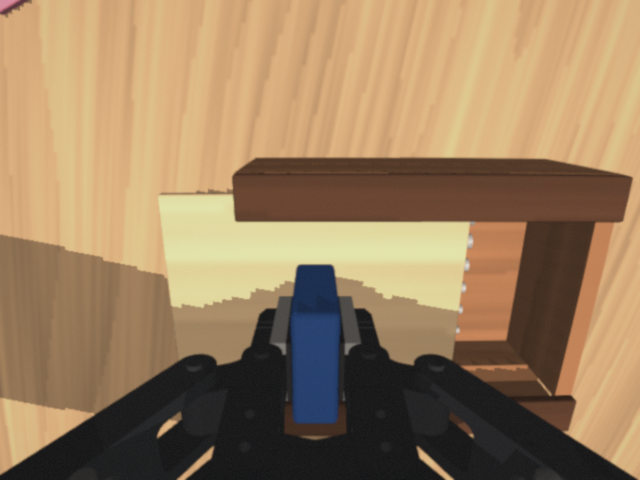

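The lid slides level over the lip (left edge now at col 160, pins visible at col 468) with negligible force. I continue 115 mm more.

Emit:
arm_command([
  [0,[0,-0.15,0],[0,0,0]],
  [0,[0,-0.25,0],[0,0,0]],
  [0,[0,-0.3,0],[0,0,0]],
  [0,[0,-0.35,0],[0,0,0]],
  [0,[0,-0.35,0],[0,0,0]],
  [0,[0,-0.3,0],[0,0,0]],
  [0,[0,-0.2,0],[0,0,0]],
  [0,[0,-0.1,0],[0,0,0]],
  [0,[0,0,0],[0,0,0]],
])

```text
time: 7.6
ee_pos: [0.4259, -0.042, 0.0249]
tcp_rot: [180.0, 0.0, 101.0]
wrist_force: [-0.1, 0.5, -0.6]
opening: 0.0153
```

```bash
python3 - <<'E'
from h import *
from workcell import bot,viewer
o=bot.get_obs();print(o['time'],o['ee_pos'],o['opening'],o['wrist_force'],o['torque'],o['tcp_rot'],o['q'])
cv2.imwrite("pics/l_w.png",viewer.camera("wrist"))
for n in("scene","top"): cv2.imwrite(f"pics/l_{n}.png",viewer.camera(n))
E
```

```text
7.6 [ 0.42585669 -0.04203552  0.02493187] 0.015290380511978044 [-0.07966509  0.52662115 -0.62664096] [-0.01485188 -0.02646918 -0.03034611] [1.79971380e+02 4.09117257e-03 1.01026090e+02] [-5.64049192e+00 -1.17621231e+01 -2.49648966e+01  7.67686352e+01
  4.28902075e-03  7.33334180e+01]
```

View pics/l_w.png

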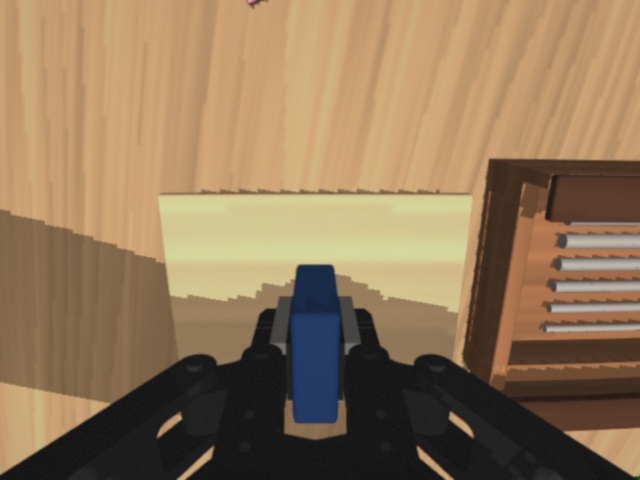

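View pics/l_scene.png

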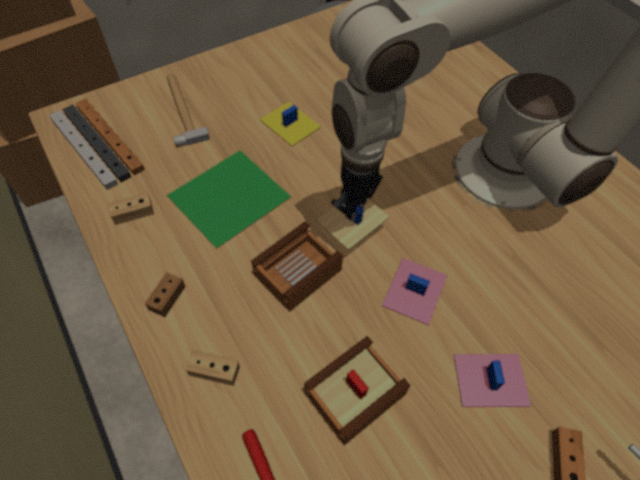

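The lid is fully clear of the box, gripped and level; the pins are exposed and the red lid is still shut. I raise 60 mm and carry it over the mat.

Emit:
arm_command([
  [0,[0,0,-0.3],[0,0,0]],
  [0,[0,0,-0.45],[0,0,0]],
  [0,[-0.2,0.12,-0.25],[0,0,0]],
  [0,[-0.5,0.28,0],[0,0,0]],
  [0,[-0.7,0.4,0],[0,0,0]],
  [0,[-0.8,0.45,0],[0,0,0]],
  [0,[-0.8,0.45,0],[0,0,0]],
  [0,[-0.7,0.4,0],[0,0,0]],
  [0,[-0.45,0.25,0],[0,0,0]],
  [0,[-0.24,0.13,0],[0,0,0]],
  [0,[0,0,0],[0,0,0]],
])

```text
time: 9.12
ee_pos: [0.6229, -0.2728, 0.0848]
tcp_rot: [-180.0, -0.0, 101.0]
wrist_force: [0.7, 0.8, -1.5]
opening: 0.0154
```

```bash
python3 - <<'E'
from h import *
from workcell import bot,viewer
o=bot.get_obs();print(o['time'],o['ee_pos'],o['opening'],o['wrist_force'],o['tcp_rot'],o['q'])
c=viewer.calibration("wrist");np.save("cm.npy",c,allow_pickle=True);np.save("om.npy",o,allow_pickle=True)
cv2.imwrite("pics/m_w.png",viewer.camera("wrist"))
cv2.imwrite("pics/m_s.png",viewer.camera("scene"))
E
```

```text
9.125 [ 0.62290451 -0.27277873  0.0848201 ] 0.015398651281640016 [ 0.69870622  0.78867023 -1.51333559] [-1.79987129e+02 -7.86233332e-03  1.00993787e+02] [-2.36488962e+01  2.23990134e+01  1.83541875e+01  8.59702330e+01
 -8.48391738e-04  5.53573157e+01]
```

View pics/m_w.png

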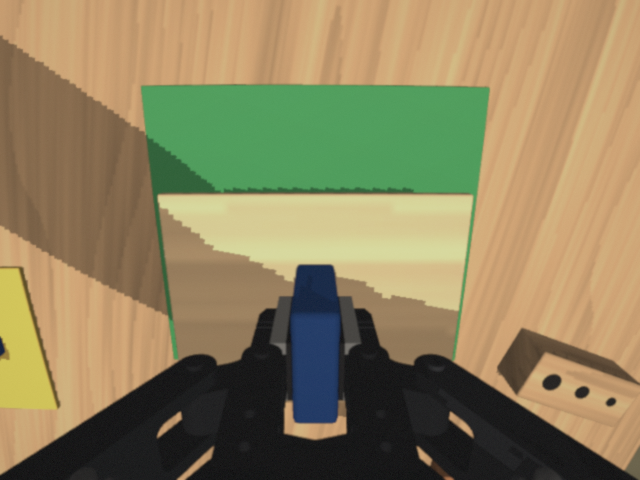

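View pics/m_s.png

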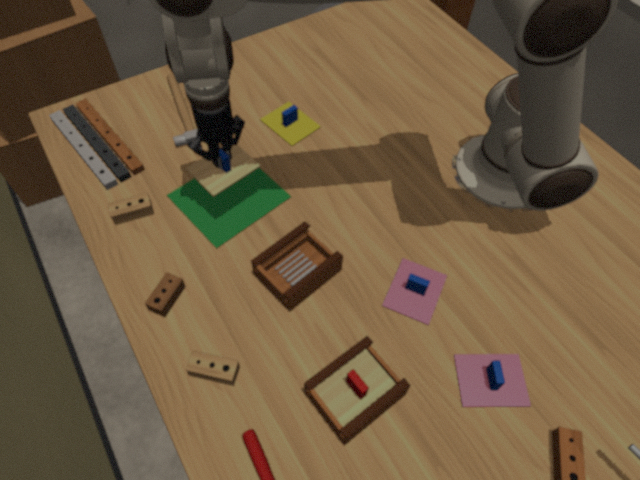

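The wrist view shows the lid squared over the mat, with the mat's +y corners at (143,87) and (489,88). I use them as a second measurement of the mat.

```bash
python3 - <<'E'
from h import *
c=np.load("cm.npy",allow_pickle=True).item();o=np.load("om.npy",allow_pickle=True).item()
a=onz(c,(143,87),.004);b=onz(c,(489,88),.004);print(a,b,np.linalg.norm(b-a))
d=(b-a)/np.linalg.norm(b-a);n=np.array([-d[1],d[0],0]);m=(a+b)/2-.1*n
print('mat centre',m,'yaw',np.degrees(np.arctan2(d[1],d[0])))
# lid edge in wrist: height of lid
for z in (.09,.1,.104,.108,.115):
    p,q=onz(c,(158.5,195),z),onz(c,(472.5,195),z);print(z,np.linalg.norm(p-q),((p+q)/2-.051*n))
E
```

```text
[ 0.49888032 -0.19719333  0.004     ] [ 0.71197787 -0.15650549  0.004     ] 0.2169471500189199
mat centre [ 0.62418382 -0.27507497  0.004     ] yaw 10.80967870342589
0.09 0.14096267409959673 [ 0.62439424 -0.27789466  0.09      ]
0.1 0.1327155173860552 [ 0.62401084 -0.27599507  0.1       ]
0.104 0.12941665470063854 [ 0.62385748 -0.27523524  0.104     ]
0.108 0.12611779201522197 [ 0.62370412 -0.27447541  0.108     ]
0.115 0.12034478231574276 [ 0.62343574 -0.2731457   0.115     ]
```

The same camera puts the lid centre (0.624,-0.275) over the mat centre (0.624,-0.275). Contact is expected at ee z of about -0.012 to -0.016. I descend to -0.009, then creep.

Emit:
arm_command([
  [0,[0,0,0.25],[0,0,0]],
  [0,[0,0,0.4],[0,0,0]],
  [0,[0,0,0.4],[0,0,0]],
  [0,[0,0,0.3],[0,0,0]],
  [0,[0,0,0.15],[0,0,0]],
  [0,[0,0,0.06],[0,0,0]],
  [0,[0,0,0],[0,0,0]],
])

```text
time: 10.1
ee_pos: [0.6226, -0.2721, -0.0083]
tcp_rot: [180.0, 0.0, 101.0]
wrist_force: [0.4, -0.2, -0.8]
opening: 0.0156
```

Emit:
arm_command([
  [0,[0,0,0.02],[0,0,0]],
  [0,[0,0,0.02],[0,0,0]],
  [0,[0,0,0],[0,0,0]],
])

```text
time: 10.48
ee_pos: [0.6224, -0.272, -0.0111]
tcp_rot: [180.0, 0.0, 101.0]
wrist_force: [0.6, -0.0, -1.2]
opening: 0.0153
```

Emit:
arm_command([
  [0,[0,0,0.02],[0,0,0]],
  [0,[0,0,0.01],[0,0,0]],
  [0,[0,0,0],[0,0,0]],
])

```text
time: 10.85
ee_pos: [0.6223, -0.272, -0.0131]
tcp_rot: [-180.0, -0.0, 101.0]
wrist_force: [0.8, -0.6, -1.5]
opening: 0.0156
```

Emit:
arm_command([
  [0,[0,0,0.01],[0,0,0]],
  [0,[0,0,0.01],[0,0,0]],
  [0,[0,0,0],[0,0,0]],
])

```text
time: 11.22
ee_pos: [0.6224, -0.272, -0.0142]
tcp_rot: [180.0, -0.0, 101.0]
wrist_force: [-0.2, 0.1, -0.8]
opening: 0.0153
```

Emit:
arm_command([
  [0,[0,0,0.01],[0,0,0]],
  [0,[0,0,0.01],[0,0,0]],
  [0,[0,0,0],[0,0,0]],
])

```text
time: 11.6
ee_pos: [0.6224, -0.2721, -0.0142]
tcp_rot: [180.0, 0.0, 101.0]
wrist_force: [-3.7, 1.0, 6.3]
opening: 0.0151
```

Emit:
arm_command([
  [0,[0,0,0.01],[0,0,0]],
  [0,[0,0,0],[0,0,0]],
])

```text
time: 11.85
ee_pos: [0.6224, -0.2721, -0.0143]
tcp_rot: [180.0, 0.0, 101.0]
wrist_force: [-5.1, 2.7, 11.6]
opening: 0.0157
```

Contact (11 N). I ease off slightly, release with a partial opening, then retreat up.

Emit:
arm_command([
  [0,[0,0,-0.02],[0,0,0]],
  [0.15,[0,0,0],[0,0,0]],
  [0.3,[0,0,0],[0,0,0]],
  [0.5,[0,0,0],[0,0,0]],
  [0.5,[0,0,0],[0,0,0]],
  [0.5,[0,0,0],[0,0,0]],
])

```text
time: 12.6
ee_pos: [0.6223, -0.272, -0.015]
tcp_rot: [-180.0, -0.0, 101.0]
wrist_force: [0.9, 0.7, -0.7]
opening: 0.0427
```

Emit:
arm_command([
  [0.5,[0,0,-0.15],[0,0,0]],
  [0.5,[0,0,-0.4],[0,0,0]],
  [0.5,[0,0,-0.6],[0,0,0]],
  [0.5,[0,0,-0.7],[0,0,0]],
  [0.5,[0,0,-0.4],[0,0,0]],
  [0.5,[0,0,0],[0,0,0]],
  [0.5,[0,0,0],[0,0,0]],
])

```text
time: 13.48
ee_pos: [0.6221, -0.2719, 0.1193]
tcp_rot: [-180.0, -0.0, 101.0]
wrist_force: [-0.2, -0.3, -0.2]
opening: 0.0425
```

```bash
python3 - <<'E'
from h import *
from workcell import bot,viewer
o=bot.get_obs();print(o['time'],o['ee_pos'],o['opening'],o['wrist_force'])
c=viewer.calibration("wrist");np.save("cn.npy",c,allow_pickle=True)
for n in("wrist","scene","top"): cv2.imwrite(f"pics/n_{n}.png",viewer.camera(n))
E
```

```text
13.475 [ 0.62209919 -0.27190745  0.11933332] 0.042451016126699215 [-0.21016181 -0.30468707 -0.17685266]
```

View pics/n_wrist.png

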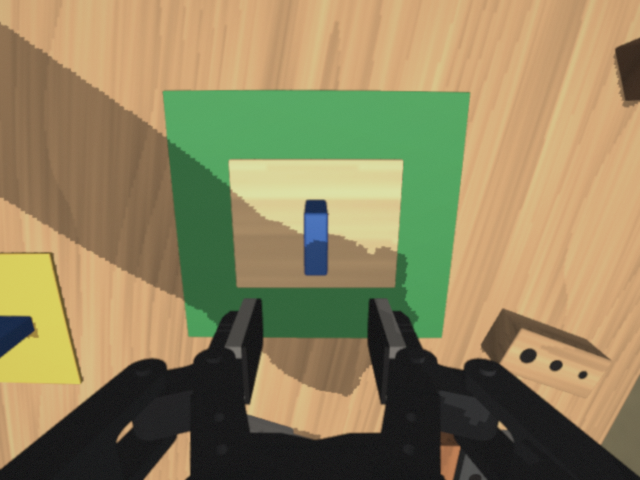

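View pics/n_scene.png

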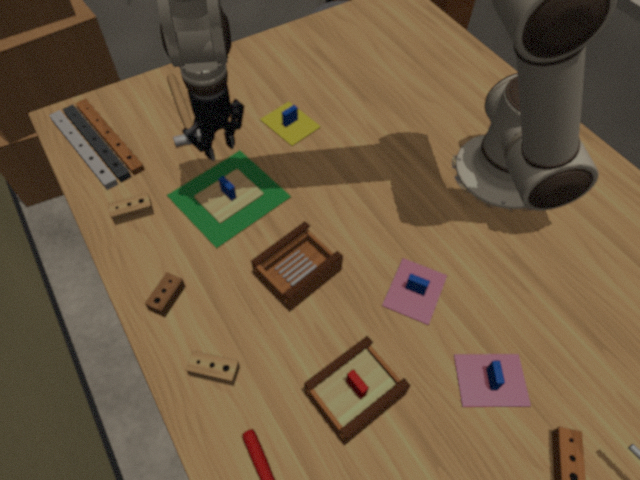

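The lid lies flat on the mat, handle up. In the wrist view the lid corners are (229,160), (403,160), (396,287) and (237,287); the mat's are (163,91), (470,93), (442,337) and (188,337). I check the centring, then hand in.

```bash
python3 - <<'E'
from h import *
from workcell import bot
c=np.load("cn.npy",allow_pickle=True).item()
L=np.array([onz(c,p,.009) for p in[(229,160),(403,160),(396,287),(237,287)]]);M=np.array([onz(c,p,.004) for p in[(163,91),(470,93),(442,337),(188,337)]])
print(L.mean(0),M.mean(0),(L.mean(0)-M.mean(0))*1000,np.linalg.norm(L[1]-L[0]),np.linalg.norm(L[2]-L[1]))
print(bot.job_done())
E
```

```text
[ 0.62368261 -0.27310759  0.009     ] [ 0.62345471 -0.27409823  0.004     ] [0.22789677 0.99063909 5.        ] 0.1267896795239561 0.10092543006053072
the job is handed in; nothing more can be done
None
```

The blue-handled lid is off its box and lying flat on the green mat with its handle up. I lifted it about 14 mm over the front lip, slid it about 165 mm straight out the front and carried it over. I lowered it until it touched the mat (about 11 N), eased off and released it. I handed the job in at about 13.6 s.

**Last checks:**
- In the final wrist picture the lid's centre is about 1 mm from the mat's centre.
- The force was about zero once the gripper had backed off.
- The red-handled lid still looks shut in the last scene view.
- I took a last top picture but did not look at it.

**What went wrong:** the first grip closed on air just above the handle. The finger ends are about 36 mm short of the reported tool point. Three picture measurements agreed on this, so I went that much lower and the second grip held. Nothing was disturbed.

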